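Knock the proud demo tent peg home with the mallet

TASK

One of the three tent pegs on the shop's demonstration blocks is standing up proud. Take the mallet from its wooden rest and knock that peg briskly down (a real blow, not a slow squeeze) until its head sits fully home on its block like the other two, then lay the mallet back on its rest, head face down as it was. Touch the peg and its block with nothing but the mallet, and do not disturb the other goods on the counter.

Things in the scene. Friction and masses are not known exactly. Their poses are not given: they have to be found in the camera images.
- mallet: Loose camping mallet, about 0.42 kg: an upright black rubber cylinder head, 60 mm diameter, 80 mm tall, with a straight wooden handle along -x. Origin: centre of the head's lower, striking face; z runs up the head. At the start the head stands face down on the rest's board and the handle lies level on its saddle. Centre of mass on the handle line, about 35 mm from the head's axis.
- mallet_handle (a point): Point on the centre line of the mallet's handle, 62 mm from the head's axis (mallet x = -62, z = 40 mm), a good place to grip. The handle is 24 mm wide (y) and 26 mm tall, straight and bare from 30 to 200 mm from the head's axis, then a 12 mm end cap; nothing is beside it between head and saddle. It may pivot a little in the fingers under a blow.
- rest: Fixed wooden mallet rest: board 10 mm thick, 100 mm wide, from x = -200 to +50 mm. Origin: on the counter below the head's place: put back, the mallet's origin is 10 mm above this one, its axes along the rest's. Saddle at x = -165 mm, 30 mm long, 76 mm wide, top 37 mm above the counter, with 12 mm high lips 56 mm apart either side of the handle.
- block_tall: Fixed block of wood with a cork top, 90 x 90 x 70 mm tall, that carries the proud peg in its centre. Origin: centre of its underside, on the counter. The three blocks stand in a row in any order.
- peg (a joint): Vertical slide of the proud peg, in m: 0.040 is fully home (hard stop, head on the cork), less is higher; it starts between 0 and 0.014. Spring and friction resist with about 6 to 9 N (and 4 N per m/s of speed); it stays where it is left. A blow that moves it faster than 0.06 m/s is a real blow; several blows are allowed.
- peg_top (a point): Centre of the flat top of the proud peg's head. The head is a black plastic disc, 40 mm diameter and 12 mm thick, with a small lug (10 mm wide, 13 mm out) at one side, on a 12 mm steel shaft. Fully home, this point is 82 mm above the counter; it starts 108 to 122 mm above it.
- block_low1: Same block, with the same peg, already fully home and immovable (top of its head 82 mm above the counter). Origin: centre of the block's underside.
- block_low2: Another block with a peg already fully home, as block_low1.
- thermos: Bystander: loose steel thermos bottle, 76 mm diameter, 240 mm tall. Origin: centre of its underside.
- mug: Bystander: loose steel mug, 80 mm diameter, 85 mm tall. Origin: centre of its underside.
- canister: Bystander: loose blue gas canister, 108 mm diameter, 94 mm tall. Origin: centre of its underside.
- pot: Bystander: loose aluminium pot with two side handles, 120 mm diameter without them, 80 mm tall. Origin: centre of its underside.
Mind the look-alikes: they are no part of the job. Leave any purple look-alike of the mallet alone. Leave any red look-alike of the block_tall alone.

How it is judged:
On the way, in this order (a step that is already met when the one before it is completed fails the run):
1. the held mallet strikes the proud peg and drives it faster than 0.06 m/s (velocity of joint peg above 0.06 m/s and contact force between mallet and block_tall above 1 N and contact force between the fingers and mallet above 1 N).
2. the peg is fully home, within 4 mm (value of joint peg above 0.036 m), for 0.2 s.
At the end, for the whole second after the job is handed in: The proud peg is home within 4 mm; the mallet is let go and at rest on its rest, head face down (within about 11 degrees of upright), its head within 35 mm of its place (measured from the rest's origin) and not raised more than 8 mm above the board, the handle along the rest within 17 degrees (value of joint peg above 0.036 m and distance between mallet and rest below 0.035 m and angle between mallet's own z axis and vertical below 0.2 rad and z of mallet in the frame of rest below 0.018 m and angle between the x axis of mallet and the x axis of rest, either way round below 0.3 rad and linear speed of mallet below 0.02 m/s); the robot touches nothing.
It fails at once if the robot itself touches the proud peg or its block (contact force between any of the fingers, the arm and block_tall above 1 N).
It fails at once if a bystander is shifted more than 30 mm (distance of any of thermos, mug, canister, pot from where it was at the start of the episode above 0.03 m).
It also fails if it takes over 48 s, if anything falls off the work surface, if the arm or the gripper's body presses on something with over 40 N, if the wrist force passes 120 N, or if a joint passes its speed limit or range.

ROBOT

A 6-joint arm with a two-finger parallel gripper is mounted at the origin on the work surface. World frame = base frame: x ahead of the robot, y to its left, z up, the work surface at z = 0. Lengths are in m, angles in rad, forces in N, time in s.
With the tool pointing down it reaches from about 0.425 to 0.95 m from the base axis. Payload 14.7 kg.
Tool frame: the origin (TCP) lies between the finger pads; the fingertips stand 14 mm ahead of it and the grasp point (between the pads) lies 5 mm behind it; z points along the fingers, y is the direction in which the jaws open and shut (so a half turn about z gives the same grasp; the last joint's range is limited). The gripper opens to 85 mm and grips with 20 to 120 N. Pads are 22 mm wide; open, the fingers measure 114 mm over their backs; the gripper's body (76 mm by 85 mm) begins 54 mm behind the grasp point. The pads swing forward as they close: fully open they stand 13 mm farther back than shut.
Start: joints at [-0.047, 0.48, 1.596, -0, 1.065, -0.047], TCP at [0.65, 0, 0.224] pointing down, gripper open.
Joint ranges: [-2.75, 2.75], [-0.82, 2.05], [0.23, 2.67], [-1.56, 4.7], [0.09, 2.69], [-2.92, 2.92]. Speed limits (rad/s): [1.89, 1.89, 2.39, 3.01, 3.01, 3.01].

INTERFACE

Orientations are given as a unit quaternion [w, x, y, z].
In Python, from rig import ctrl, cams, spotter gives the robot as it stands. The module is installed in compiled form; this text tells all that it offers.
- The arm moves only by the tool send_rows, never from a script. Its argument "targets" is a list of rows, each a list of 3 entries, a list of its own where there are three numbers: the shift along the world's x, y, z in cm, then the turn, a rotation vector about the world's x, y, z in rad, then the finger opening in cm, from 0 to 8.54. In form: [[[dx, dy, dz], [ax, ay, az], claw], ...]. A call has 1 to 12 rows; each row shifts and turns the commanded pose from where the row before left it; what a row does not reach is not made up. A row lasts 1/12 s, in which the tool goes at most 41.7 mm and 7.16 degrees, less where a joint would pass 70% of its speed; a pose out of reach is approached as far as the arm can. A call with a gripper value outside its range is refused whole. The fingers move at their own pace and stop on an object; the grip force is fixed at half the most. Time passes only in rows, so rows that do not move let the fingers close. It gives the time, the measured TCP pose, the force and the opening at its end, in the units of the state.
- ctrl.observe(): the state, without advancing time (a new reading comes with each control period).
- cams.read_camera(name): name is "scene" or "side" or "wrist"; returns a dict with "frame" (420x560x3 uint8, red, green, blue), "fx", "fy", "cx", "cy" (pixels), "world_from_camera" (4x4, takes a point from camera to world coordinates); the wrist camera has in their place "T_tool_cam" (4x4, takes a point from camera to tool coordinates, whose origin is the TCP and whose axes are the flange's). Camera axes: x right, y up, looking along -z (the intrinsics and any distortion apply to the point x, -y, -z); pixel columns grow to the right and rows downward; lengths in m; the calibration is good to about 2 mm. A picture is of the moment at which its call begins: read the wrist's pose just before it. There is no depth.
- ctrl.sign_off(): hands the job in, once; it reports no verdict.
Trained networks look in the newest picture that a camera, given by its name, has taken for a name from the list of things; names that differ only in an ending like _2 or _b are one class to them, and where a whole thing is asked for, a point or a joint stands for the part that bears it (a point fixed in the world has none). Each returns a list of dicts, best first, with "conf" (0 to 1); they miss things now and then, are a little off and sometimes report something else, mostly with a low value. They report only what shows in the picture. A call takes as long as a camera call. They do not tell look-alikes from the thing itself.
- spotter.search_frame(camera, label): "box" ([left, top, right, bottom] in pixels, round what is visible of it).
- spotter.cut_out(camera, label): "mask" (420x560 bool, what is visible of it) and "box" ([left, top, right, bottom] in pixels, round what is visible of it).
The state is a dict: "time": time; "joint_positions": joint angles; "qvel": joint speeds; "joint_torque": joint torques, N m; "tcp_pos": TCP position; "tool_rot": TCP orientation; "contact_force": force on the tool from outside, world axes, zero at the start; "torque": the same for the moment, N m; "opening": finger opening in m.
Only numpy, scipy, OpenCV 4.12 (cv2) and the standard library are available. Lean on these libraries where they do the work, as an engineer would, in place of code of your own. Each camera call takes 0.05 s, during which the arm holds its last target. There are 200 camera calls.

## Working session

There is one attempt and no reset: what is moved stays moved. The work goes in short steps, Python scripts to look and compute and a tool call to move; the robot and the scene stay as the last step left them, time stands still between calls to the robot, and variables do not carry over. Pictures are saved under pics/ and viewed, about 8 in all and at most 12, crops included, and the job is handed in when it is done.

Besides the shell and the picture viewer there is one more tool, called after ">>>" as name(argument=value, ...), one argument or row to a line, values as JSON. send_rows: Moves the arm, as the interface text tells. Its arguments: {"type":"object","properties":{"targets":{"type":"array","items":{"type":"array"}}},"required":["targets"]}

```bash
mkdir -p pics; cat > h.py <<'E'
import numpy as np, cv2
from rig import ctrl, cams, spotter
from scipy.spatial.transform import Rotation as R
def shot(n):
    s=ctrl.observe(); c=cams.read_camera(n)
    if n=="wrist":
        T=np.eye(4); q=s["tool_rot"]; T[:3,:3]=R.from_quat([q[1],q[2],q[3],q[0]]).as_matrix(); T[:3,3]=s["tcp_pos"]
        c["W"]=T@np.array(c["T_tool_cam"])
    else: c["W"]=np.array(c["world_from_camera"])
    return c
def onz(c,u,v,z):
    d=c["W"][:3,:3]@np.array([(u-c["cx"])/c["fx"],-(v-c["cy"])/c["fy"],-1]); o=c["W"][:3,3]
    return o+d*(z-o[2])/d[2]
def proj(c,p):
    q=np.linalg.inv(c["W"])@np.append(p,1); return np.array([c["cx"]+c["fx"]*q[0]/-q[2], c["cy"]-c["fy"]*q[1]/-q[2]])
def save(n,img): cv2.imwrite("pics/"+n+".png",cv2.cvtColor(img,cv2.COLOR_RGB2BGR))
E
python3 - <<'E'
from h import *
print(ctrl.observe())
fs=[]
for n in("scene","side"):
    c=shot(n); fs.append(c["frame"]); print(n,{k:v for k,v in c.items() if k not in("frame","W","world_from_camera")},c["W"].round(3).tolist())
    save(n,c["frame"])
    for l in("mallet","mallet_handle","rest","block_tall","peg","peg_top","block_low1","thermos","mug","canister","pot"):
        print(l,[(round(d["conf"],2),np.round(d["box"]).astype(int).tolist()) for d in spotter.search_frame(n,l)][:5])
E
```

```text
{'time': 0.0, 'joint_positions': array([-4.65969330e-02,  4.80825917e-01,  1.59687041e+00,  1.26671385e-05,
        1.06507946e+00, -4.66036543e-02]), 'qvel': array([ 6.73762939e-04, -9.45931497e-04,  1.03305055e-04, -7.35134895e-04,
       -4.30868656e-04, -9.95321777e-05]), 'joint_torque': array([ 2.41355090e-03, -9.50650907e+01, -4.30184269e+01, -5.27583288e-04,
        1.24796593e-02,  1.26860105e-04]), 'tcp_pos': array([6.49587957e-01, 4.63962631e-05, 2.23377519e-01]), 'tool_rot': array([-4.41064244e-04,  7.07106453e-01,  7.07106862e-01, -3.94267544e-04]), 'contact_force': array([-0.17439824,  0.54472358, -0.51109217]), 'torque': array([-0.02635599, -0.01848332, -0.01478519]), 'opening': 0.08542755913800697}
scene {'fx': 461.24572322177994, 'fy': 461.24572322177994, 'cx': 279.37045852224236, 'cy': 217.76045489786037} [[-0.865, -0.375, 0.334, 1.173], [0.502, -0.65, 0.571, 1.016], [0.003, 0.661, 0.75, 1.47], [0.0, 0.0, 0.0, 1.0]]
mallet [(0.96, [189, 190, 245, 214]), (0.42, [274, 146, 287, 165]), (0.31, [249, 268, 272, 302])]
mallet_handle [(0.59, [188, 190, 247, 211])]
rest [(0.7
[... 644 characters left out ...]
 -0.114], [-0.503, 0.653, -0.566, -1.189], [0.009, 0.659, 0.752, 1.689], [0.0, 0.0, 0.0, 1.0]]
mallet [(0.84, [303, 252, 370, 276]), (0.67, [200, 174, 226, 199]), (0.66, [257, 275, 295, 337])]
mallet_handle []
rest [(0.7, [250, 283, 300, 343])]
block_tall [(0.88, [248, 214, 276, 248]), (0.69, [228, 248, 252, 282])]
peg [(0.56, [258, 216, 266, 223])]
peg_top [(0.56, [252, 215, 268, 227]), (0.52, [231, 249, 244, 253])]
block_low1 [(0.9, [211, 192, 239, 225]), (0.65, [198, 172, 226, 197])]
thermos [(0.55, [297, 316, 328, 365])]
mug [(0.98, [298, 200, 320, 234]), (0.35, [258, 277, 294, 336])]
canister [(0.66, [270, 178, 294, 199])]
pot [(0.64, [166, 144, 187, 175]), (0.53, [258, 272, 297, 335])]
```

View pics/scene.png

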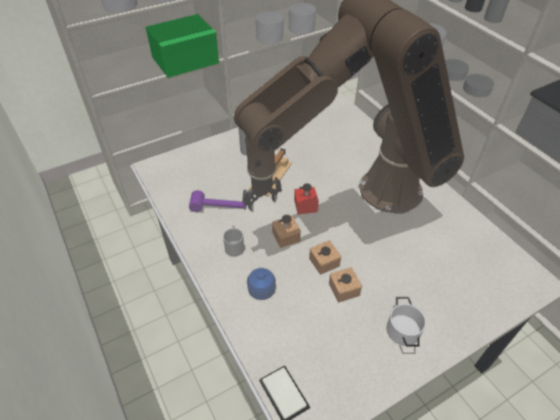

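View pics/side.png

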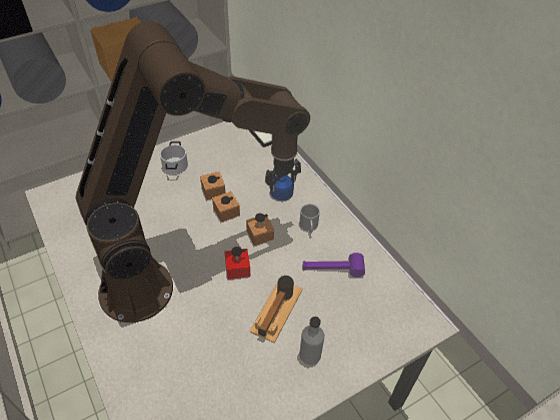

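The picture shows the real mallet (black head, wooden handle) on its rest at side (280,305); the purple one at side (340,265) is a look-alike. Proud pegs are at side (261,228) on brown wood and (237,262) on red. The brown one fits and the red one is the look-alike. The home pegs are at (226,206) and (212,185).

```bash
python3 - <<'E'
from h import *
c=shot("side"); s=shot("scene")
f=lambda u,v,z:onz(c,u,v,z).round(3)
print("head top",f(285.5,282,.09),"rest cs",f(251,331,.01),f(272,340,.01),f(303,290,.01),"purple",f(357,265,.04),f(305,265,.02))
print("pegtop side",f(260,217.5,.115),"scene",onz(s,287,219,.115).round(3))
print("red top",f(237,251,.115),"low",f(226.5,200.5,.082),f(213,180,.082))
print("thermos",f(312,358,0),"mug",f(310,230,0),"can",f(282,197,0),"pot",f(174,168,0))
im=cv2.resize(c["frame"][160:370,150:390],None,fx=3.3,fy=2.85 if 0 else 3.3,interpolation=cv2.INTER_CUBIC)
im=cv2.resize(c["frame"][170:350,150:390],None,fx=3.3,fy=3.3,interpolation=cv2.INTER_CUBIC)
save("crop1",im)
E
```

```text
head top [ 0.485 -0.304  0.09 ] rest cs [ 0.298 -0.377  0.01 ] [ 0.345 -0.446  0.01 ] [ 0.554 -0.324  0.01 ] purple [ 0.788 -0.348  0.04 ] [ 0.62  -0.235  0.02 ]
pegtop side [ 0.548 -0.002  0.115] scene [0.547 0.005 0.115]
red top [ 0.389 -0.105  0.115] low [0.485 0.176 0.082] [0.49  0.315 0.082]
thermos [ 0.435 -0.571  0.   ] mug [ 0.746 -0.081 -0.   ] can [0.742 0.142 0.   ] pot [0.396 0.554 0.   ]
```

View pics/crop1.png

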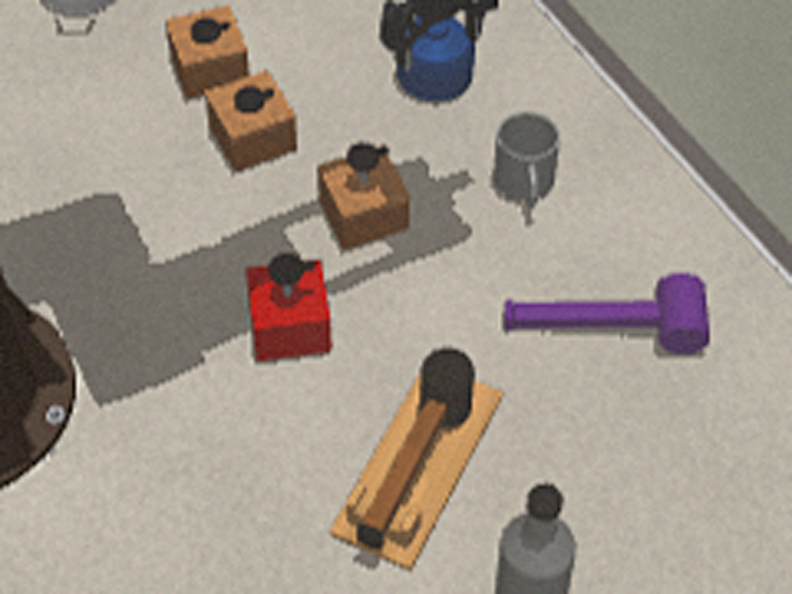

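>>> send_rows(
  targets=[
    [[-1.8, -2.8, 0.7], [0, 0, -0.087], 8.5],
    [[-1.8, -2.8, 0.7], [0, 0, -0.087], 8.5],
    [[-1.8, -2.8, 0.7], [0, 0, -0.087], 8.5],
    [[-1.8, -2.8, 0.7], [0, 0, -0.087], 8.5],
    [[-1.8, -2.8, 0.7], [0, 0, -0.087], 8.5],
    [[-1.8, -2.8, 0.7], [0, 0, -0.087], 8.5],
    [[-1.8, -2.8, 0.7], [0, 0, -0.087], 8.5],
    [[-1.8, -2.8, 0.7], [0, 0, -0.087], 8.5],
    [[-1.8, -2.8, 0.7], [0, 0, -0.087], 8.5],
    [[-1.8, -2.8, 0.7], [0, 0, -0.087], 8.5],
    [[-1.8, -2.8, 0.7], [0, 0, -0.087], 8.5],
    [[-1.8, -2.8, 0.7], [0, 0, -0.087], 8.5],
  ],
)

```text
time: 2.3
tcp_pos: [0.4329, -0.3372, 0.3085]
tool_rot: [0.0, 0.966, 0.258, 0.0]
contact_force: [0.5, -0.1, 0.4]
opening: 0.0848
```

```bash
python3 - <<'E'
from h import *
c=shot("wrist"); o=ctrl.observe(); print(o["time"],o["tcp_pos"],o["tool_rot"],o["joint_positions"].round(2)); print(c["fx"],c["W"].round(3).tolist(), [k for k in c])
save("w1",c["frame"])
for l in("mallet","mallet_handle","rest","thermos"):
    print(l,[(round(d["conf"],2),np.round(d["box"]).astype(int).tolist()) for d in spotter.search_frame("wrist",l)][:3])
E
```

```text
2.35 [ 0.43074826 -0.34183604  0.30986222] [ 1.70778594e-03  9.67153166e-01  2.54188404e-01 -3.03618530e-04] [-0.72  0.26  1.72 -0.    1.16  0.33]
363.29721330574193 [[0.499, 0.824, 0.268, 0.5], [-0.867, 0.473, 0.157, -0.298], [0.002, -0.311, 0.95, 0.458], [0.0, 0.0, 0.0, 1.0]] ['frame', 'fx', 'fy', 'cx', 'cy', 'T_tool_cam', 'W']
mallet [(0.7, [239, 68, 297, 282])]
mallet_handle [(0.84, [235, 70, 295, 283])]
rest [(0.65, [221, 51, 314, 257]), (0.16, [384, 206, 555, 358])]
thermos [(0.71, [381, 207, 554, 354])]
```

View pics/w1.png

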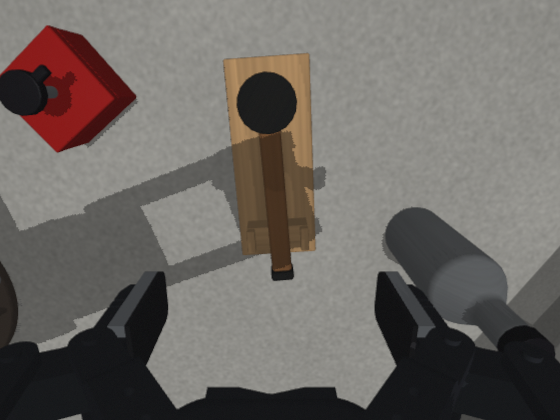

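The wrist view shows the mallet head at (267,102), the handle running to its cap at (283,273), the board corners at (224,60), (310,54), (243,253) and (315,250), and the red look-alike at (50,90).

```bash
cat >> h.py <<'E'
def meas():
    c=shot("wrist"); img=c["frame"]; hsv=cv2.cvtColor(img,cv2.COLOR_RGB2HSV)
    r=spotter.cut_out("wrist","mallet")
    if not r: return c,None
    return c,r[0]
E
python3 - <<'E'
from h import *
c,r=meas(); o=ctrl.observe(); print(o["time"],o["tcp_pos"],o["joint_positions"].round(2))
m=r["mask"].astype(np.uint8); print(r["box"],m.sum())
img=c["frame"]; g=img.max(2)
dark=((g<45)&(cv2.dilate(m,np.ones((9,9)))>0)).astype(np.uint8)
dark=cv2.morphologyEx(dark,cv2.MORPH_OPEN,cv2.getStructuringElement(cv2.MORPH_ELLIPSE,(15,15)))
n,l,st,ce=cv2.connectedComponentsWithStats(dark); print(st[1:],ce[1:])
ys,xs=np.nonzero(m); 
P=[]
for v in range(145,262,5):
    x=xs[ys==v]
    if len(x): P.append((v,x.min(),x.max()))
print(P)
A=np.array([onz(c,(a+b)/2,v,.06)for v,a,b in P]); d=A[0]-A[-1]; print("hand yaw",np.degrees(np.arctan2(d[1],d[0])),A[0],A[-1])
B=np.array([onz(c,u,v,.01)for u,v in((224,60),(310,54),(243,253),(315,250))]);print(B.round(3)); 
for a,b in((2,0),(3,1)): e=B[a]-B[b]; print(np.degrees(np.arctan2(-e[1],-e[0])),np.linalg.norm(e))
print("headtop",onz(c,267,102,.09),[onz(c,x,y,.09).round(4) for x,y in ce[1:]])
print("cap end", onz(c,283,279,.05))
save("m1",np.where(m[...,None]>0,img,img//3))
E
```

```text
2.65 [ 0.43437865 -0.33507759  0.30771353] [-0.71  0.26  1.72  0.    1.16  0.33]
[240.0, 71.4, 297.5, 281.4] 5790
[[ 239   74   58   62 2805]] [[267.46238859 104.39001783]]
[(145, np.int64(261), np.int64(280)), (150, np.int64(261), np.int64(281)), (155, np.int64(262), np.int64(281)), (160, np.int64(262), np.int64(281)), (165, np.int64(262), np.int64(282)), (170, np.int64(263), np.int64(282)), (175, np.int64(263), np.int64(283)), (180, np.int64(264), np.int64(283)), (185, np.int64(264), np.int64(283)), (190, np.int64(265), np.int64(284)), (195, np.int64(266), np.int64(283)), (200, np.int64(266), np.int64(284)), (205, np.int64(267), np.int64(285)), (210, np.int64(268), np.int64(285)), (215, np.int64(268), np.int64(286)), (220, np.int64(268), np.int64(286)), (225, np.int64(268), np.int64(287)), (230, np.int64(269), np.int64(288)), (235, np.int64(270), np.int64(288)), (240, np.int64(270), np.int64(288)), (245, np.int64(271), np.int64(289)), (250, np.int64(271), np.int64(289)), (255, np.int64(271), np.int64(289)), (260, np.int64(271), np.int64(289))]
hand yaw 34.86923109332023 [ 0.44752573 -0.32763075  0.06      ] [ 0.33273062 -0.40762132  0.06      ]
[[ 0.498 -0.236  0.01 ]
 [ 0.553 -0.318  0.01 ]
 [ 0.295 -0.373  0.01 ]
 [ 0.348 -0.455  0.01 ]]
33.913942416641206 0.2444543092546571
33.65100144322395 0.24639612468672292
headtop [ 0.4861245  -0.30124014  0.09      ] [array([ 0.4844, -0.3028,  0.09  ])]
cap end [ 0.30744397 -0.42729453  0.05      ]
```

>>> send_rows(
  targets=[
    [[0.1, 0, -2], [0, 0, 0.07], 8.5],
    [[0, 0, -3.4], [0, 0, 0], 8.5],
    [[0, 0, -3.4], [0, 0, 0], 8.5],
    [[0, 0, -3.4], [0, 0, 0], 8.5],
    [[0, 0, -3.4], [0, 0, 0], 8.5],
    [[0, 0, -3.4], [0, 0, 0], 8.5],
    [[0, 0, -3.0], [0, 0, 0], 8.5],
    [[0, 0, -2.0], [0, 0, 0], 8.5],
    [[0, 0, -1.3], [0, 0, 0], 8.5],
    [[0, 0, -0.9], [0, 0, 0], 8.5],
    [[0, 0, 0], [0, 0, 0], 8.5],
    [[0, 0, 0], [0, 0, 0], 8.5],
  ],
)

```text
time: 3.65
tcp_pos: [0.4353, -0.3354, 0.046]
tool_rot: [-0.0, 0.956, 0.295, -0.0]
contact_force: [-0.1, -0.5, 0.2]
opening: 0.0847
```

```bash
python3 - <<'E'
from h import *
c=shot("wrist"); o=ctrl.observe(); print(o["time"],o["tcp_pos"],o["contact_force"].round(1)); save("w2",c["frame"])
E
```

```text
3.7 [ 0.43561634 -0.33586858  0.04662212] [ 0.6  0.3 -0.6]
```

View pics/w2.png

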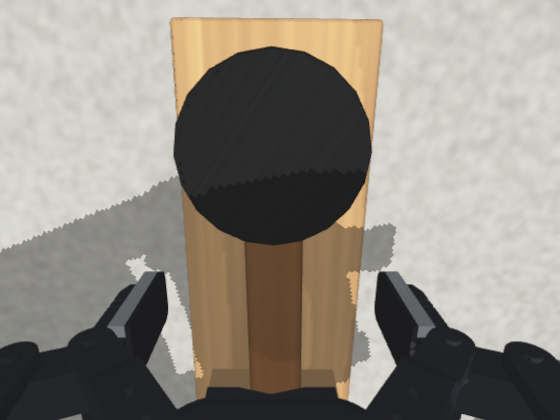

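The head's top fills (175–370, 47–243). The handle is centred between the open fingers at column 273, so I close and lift.

>>> send_rows(
  targets=[
    [[0, 0, 0], [0, 0, 0], 1.0],
    [[0, 0, 0], [0, 0, 0], 1.0],
    [[0, 0, 0], [0, 0, 0], 1.0],
    [[0, 0, 0], [0, 0, 0], 1.0],
    [[0, 0, 0], [0, 0, 0], 1.0],
    [[0, 0, 0], [0, 0, 0], 1.0],
    [[0, 0, 0], [0, 0, 0], 1.0],
    [[0, 0, 0], [0, 0, 0], 1.0],
    [[0, 0, 0.5], [0, 0, 0], 1.0],
    [[0, 0, 1.5], [0, 0, 0], 1.0],
    [[0, 0, 2], [0, 0, 0], 1.0],
    [[0, 0, 2], [0, 0, 0], 1.0],
  ],
)

```text
time: 4.7
tcp_pos: [0.4344, -0.3355, 0.1063]
tool_rot: [-0.001, 0.956, 0.294, -0.0]
contact_force: [-0.4, -1.2, -3.8]
opening: 0.0219
```

```bash
python3 - <<'E'
from h import *
o=ctrl.observe(); print(o["time"],o["tcp_pos"],o["contact_force"].round(1),o["torque"].round(2),o["opening"])
c,r=meas(); print(r["box"],r["conf"])
g=c["frame"].max(2); d=(g<45).astype(np.uint8); d[245:]=0
n,l,st,ce=cv2.connectedComponentsWithStats(d); print(st[1:3],ce[1:3]); save("w3",c["frame"])
E
```

```text
4.7 [ 0.43436508 -0.33546452  0.10634158] [-0.4 -1.2 -3.8] [-0.13  0.08  0.01] 0.02191529346328694
[172.5, 42.9, 365.6, 392.1] 0.8
[[  172    45   196   197 27252]
 [  313    76     1     1     1]] [[267.88466902 145.94015118]
 [313.          76.        ]]
```

>>> send_rows(
  targets=[
    [[0, 0, 2.8], [0, 0, -0.06], 1.0],
    [[0, 0, 2.8], [0, 0, -0.06], 1.0],
    [[0, 1.5, 2.8], [0, 0, -0.06], 1.0],
    [[0.6, 3, 2.8], [0, 0, -0.06], 1.0],
    [[0.6, 3.5, 0], [0, 0, -0.06], 1.0],
    [[0.6, 3.5, 0], [0, 0, -0.06], 1.0],
    [[0.6, 3.5, 0], [0, 0, -0.06], 1.0],
    [[0.6, 3.5, 0], [0, 0, -0.06], 1.0],
    [[0.6, 3.5, 0], [0, 0, -0.06], 1.0],
    [[0.4, 2.5, 0], [0, 0, -0.06], 1.0],
    [[0.2, 1, 0], [0, 0, 0], 1.0],
    [[0, 0, 0], [0, 0, 0], 1.0],
  ],
)

```text
time: 5.8
tcp_pos: [0.4767, -0.0788, 0.2172]
tool_rot: [-0.0, 1.0, -0.0, -0.001]
contact_force: [-0.3, -0.9, -2.8]
opening: 0.0222
```

```bash
python3 - <<'E'
from h import *
c=shot("wrist"); o=ctrl.observe(); print(o["time"],o["tcp_pos"],o["tool_rot"].round(4),o["contact_force"].round(1),o["opening"])
save("w4",c["frame"])
for l in("peg_top","block_tall","peg","mallet"):
    print(l,[(round(d["conf"],2),np.round(d["box"]).astype(int).tolist()) for d in spotter.search_frame("wrist",l)][:4])
s=shot("side"); q=shot("scene")
print(proj(s,[.548,0,.115]),proj(q,[.548,0,.115]))
im=np.hstack([cv2.resize(c["frame"],(400,300)),cv2.resize(s["frame"][140:300,170:380],(400,300),interpolation=cv2.INTER_CUBIC)])
save("c4",im)
E
```

```text
5.85 [ 0.47670674 -0.08013676  0.21727458] [-1.e-04  1.e+00 -1.e-04 -6.e-04] [-0.1 -0.7 -3.9] 0.02189339033512611
peg_top [(0.83, [124, 46, 183, 129])]
block_tall [(0.96, [114, 29, 235, 154]), (0.77, [304, 220, 362, 302])]
peg [(0.67, [122, 50, 182, 131])]
mallet [(0.67, [427, 0, 476, 28])]
[259.8205858 217.1972277] [286.07746864 218.23390969]
```

View pics/c4.png

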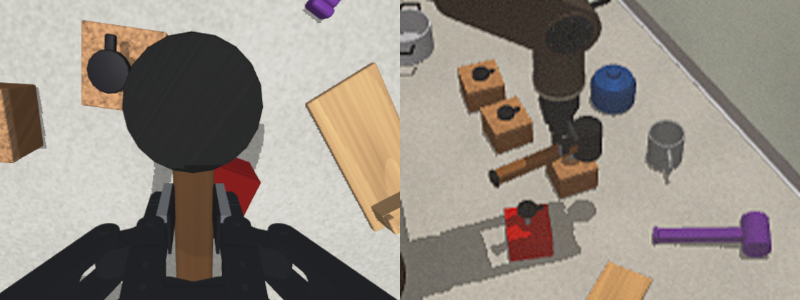

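The wrist view shows the peg disc at full-frame (~150,98) on the wooden block. The mallet is held level, handle towards the base, with the head to the right of the peg.

```bash
python3 - <<'E'
from h import *
c=shot("wrist"); r=spotter.cut_out("wrist","peg_top")[0]; print(r["conf"],r["box"])
g=c["frame"].max(2); d=((g<60)).astype(np.uint8)[30:150,100:172]
w=cv2.morphologyEx(d,cv2.MORPH_OPEN,cv2.getStructuringElement(cv2.MORPH_ELLIPSE,(31,31)))
ys,xs=np.nonzero(w); print(len(xs),xs.min()+100,xs.max()+100,ys.min()+30,ys.max()+30)
m=cv2.morphologyEx(r["mask"].astype(np.uint8),cv2.MORPH_OPEN,cv2.getStructuringElement(cv2.MORPH_ELLIPSE,(35,35)))
ys,xs=np.nonzero(m); print(len(xs),xs.min(),xs.max(),ys.min(),ys.max(),xs.mean(),ys.mean())
for z in(.108,.115,.122): print(z,onz(c,xs.mean(),ys.mean(),z).round(4), np.ptp([onz(c,x,ys.mean(),z)[1] for x in(xs.min(),xs.max()+1)]))
print(ctrl.observe()["tcp_pos"])
E
```

```text
0.55 [118.3, 45.2, 178.0, 129.4]
1681 118 164 79 130
2997 117 178 68 131 147.4080747414081 99.44544544544544
0.108 [0.5462 0.0019 0.108 ] 0.04256239809934674
0.115 [ 5.464e-01 -4.000e-04  1.150e-01] 0.04141523238157389
0.122 [ 0.5466 -0.0026  0.122 ] 0.040268066663801005
[ 0.47686353 -0.08163025  0.2179134 ]
```

>>> send_rows(
  targets=[
    [[0.2, 2.0, 0], [0, 0, 0], 1.0],
    [[0.2, 2.5, 0], [0, 0, 0], 1.0],
    [[0.2, 2.1, 0], [0, 0, 0], 1.0],
    [[0.2, 1.5, 0], [0, 0, 0], 1.0],
    [[0, 0, 0], [0, 0, 0], 1.0],
    [[0, 0, 0], [0, 0, 0], 1.0],
    [[0, 0, 0], [0, 0, 0], 1.0],
  ],
)

```text
time: 6.83
tcp_pos: [0.485, -0.0004, 0.218]
tool_rot: [0.0, 1.0, -0.002, -0.0]
contact_force: [0.3, -0.5, -3.8]
opening: 0.022
```

>>> send_rows(
  targets=[
    [[0, 0, -1], [0, 0, 0], 1.0],
    [[0, 0, -2], [0, 0, 0], 1.0],
    [[0, 0, -2], [0, 0, 0], 1.0],
    [[0, 0, -2], [0, 0, 0], 1.0],
    [[0, 0, -2], [0, 0, 0], 1.0],
    [[0, 0, -0.8], [0, 0, 0], 1.0],
    [[0, 0, 0], [0, 0, 0], 1.0],
    [[0, 0, 0], [0, 0, 0], 1.0],
  ],
)

```text
time: 7.5
tcp_pos: [0.4849, -0.0004, 0.1199]
tool_rot: [-0.0, 1.0, -0.002, -0.0]
contact_force: [-0.7, -0.2, -3.8]
opening: 0.0224
```

```bash
python3 - <<'E'
from h import *
o=ctrl.observe(); print(o["tcp_pos"],o["contact_force"].round(1),o["torque"].round(2))
s=shot("side"); w=shot("wrist")
g=w["frame"].max(2); d=(g<45).astype(np.uint8); d[245:]=0
n,l,st,ce=cv2.connectedComponentsWithStats(d); i=1+st[1:,4].argmax(); print(st[i],ce[i])
im=np.hstack([cv2.resize(w["frame"],(400,300)),cv2.resize(s["frame"][180:270,200:320],(400,300),interpolation=cv2.INTER_CUBIC)])
save("c5",im)
E
```

```text
[ 4.84932233e-01 -3.93133915e-04  1.19942614e-01] [-0.7 -0.2 -3.8] [0.04 0.05 0.01]
[ 172   45  196  197 8471] [275.11875812 151.61527565]
```

View pics/c5.png

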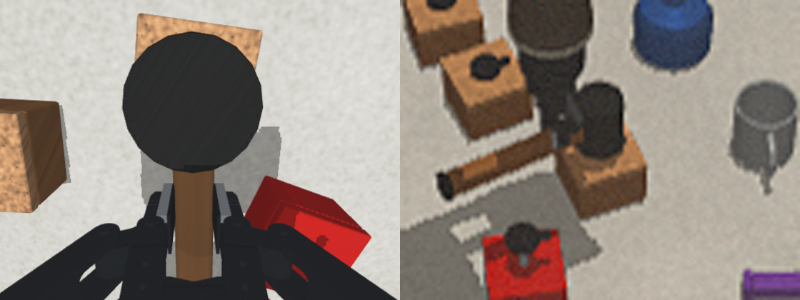

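The mallet has driven the peg nearly home without pivoting. I'll finish with a second short blow: up 3 cm, then down to the hard stop.

>>> send_rows(
  targets=[
    [[0, 0, 1.5], [0, 0, 0], 1.0],
    [[0, 0, 1.5], [0, 0, 0], 1.0],
    [[0, 0, 0], [0, 0, 0], 1.0],
    [[0, 0, -1.6], [0, 0, 0], 1.0],
    [[0, 0, -1.6], [0, 0, 0], 1.0],
    [[0, 0, -0.2], [0, 0, 0], 1.0],
    [[0, 0, 0], [0, 0, 0], 1.0],
    [[0, 0, 0], [0, 0, 0], 1.0],
  ],
)

```text
time: 8.27
tcp_pos: [0.485, -0.0, 0.1161]
tool_rot: [0.0, 1.0, -0.002, 0.0]
contact_force: [-1.5, 0.0, 5.5]
opening: 0.0218
```

>>> send_rows(
  targets=[
    [[0, 0, -0.2], [0, 0, 0], 1.0],
    [[0, 0, 0], [0, 0, 0], 1.0],
    [[0, 0, 0], [0, 0, 0], 1.0],
    [[0, 0, 0], [0, 0, 0], 1.0],
  ],
)

```text
time: 8.6
tcp_pos: [0.4838, -0.0, 0.1145]
tool_rot: [0.0, 1.0, -0.002, -0.001]
contact_force: [-12.5, -1.1, 20.6]
opening: 0.022
```

```bash
python3 - <<'E'
from h import *
w=shot("wrist")
g=w["frame"].max(2); d=(g<45).astype(np.uint8); d[245:]=0
n,l,st,ce=cv2.connectedComponentsWithStats(d); i=1+st[1:,4].argmax(); print(st[i],ce[i])
E
```

```text
[230 195 108  50 907] [285.32745314 236.00992282]
```

Force rose to about 24 N, above the peg's 9 N resistance, so it is on the hard stop. I lift and check.

>>> send_rows(
  targets=[
    [[0, 0, 2], [0, 0, 0], 1.0],
    [[0, 0, 3], [0, 0, 0], 1.0],
    [[0, 0, 3], [0, 0, 0], 1.0],
    [[0, 0, 2.5], [0, 0, 0], 1.0],
    [[0, -2, 0], [0, 0, 0], 1.0],
    [[0, -3, 0], [0, 0, 0], 1.0],
    [[0, -3, 0], [0, 0, 0], 1.0],
    [[0, -2, 0], [0, 0, 0], 1.0],
    [[0, 0, 0], [0, 0, 0], 1.0],
    [[0, 0, 0], [0, 0, 0], 1.0],
    [[0, 0, 0], [0, 0, 0], 1.0],
  ],
)

```text
time: 9.57
tcp_pos: [0.4847, -0.0997, 0.2188]
tool_rot: [-0.0, 1.0, -0.002, -0.0]
contact_force: [-0.3, -0.0, -4.4]
opening: 0.0224
```

```bash
python3 - <<'E'
from h import *
o=ctrl.observe(); print(o["time"],o["tcp_pos"],o["tool_rot"].round(3),o["contact_force"].round(1))
w=shot("wrist"); s=shot("side")
g=w["frame"].max(2); d=(g<45).astype(np.uint8); d[245:]=0
n,l,st,ce=cv2.connectedComponentsWithStats(d); i=1+st[1:,4].argmax(); print(st[i],ce[i])
im=np.hstack([cv2.resize(w["frame"],(400,300)),cv2.resize(s["frame"][165:255,190:310],(400,300),interpolation=cv2.INTER_CUBIC)])
save("c6",im)
E
```

```text
9.5667 [ 0.48472511 -0.09973389  0.2188054 ] [-0.     1.    -0.002 -0.   ] [-0.3 -0.  -4.4]
[  171    48   200   197 24326] [269.12727123 149.18827592]
```

View pics/c6.png

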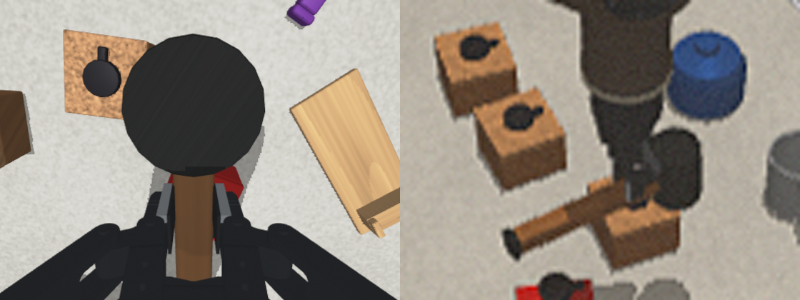

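The peg disc now sits flat on the cork at (101,77) in the left panel, like the other two, and the mallet is still level. Returning it to the rest.

>>> send_rows(
  targets=[
    [[0, -1.2, 0], [0, 0, 0.06], 1.0],
    [[-0.5, -2.5, 0], [0, 0, 0.06], 1.0],
    [[-0.5, -2.5, 0], [0, 0, 0.06], 1.0],
    [[-0.5, -2.5, 0], [0, 0, 0.06], 1.0],
    [[-0.5, -2.5, 0], [0, 0, 0.06], 1.0],
    [[-0.6, -2.5, 0], [0, 0, 0.06], 1.0],
    [[-0.6, -2.5, 0], [0, 0, 0.06], 1.0],
    [[-0.6, -2.5, 0], [0, 0, 0.06], 1.0],
    [[-0.6, -2.5, 0], [0, 0, 0.06], 1.0],
    [[-0.6, -2.4, 0], [0, 0, 0.06], 1.0],
    [[0, 0, 0], [0, 0, 0], 1.0],
    [[0, 0, 0], [0, 0, 0], 1.0],
  ],
)

```text
time: 10.67
tcp_pos: [0.435, -0.3363, 0.2188]
tool_rot: [-0.0, 0.956, 0.294, -0.0]
contact_force: [-1.2, -0.5, -4.7]
opening: 0.0224
```

>>> send_rows(
  targets=[
    [[0, 0, -2], [0, 0, 0], 1.0],
    [[0, 0, -3], [0, 0, 0], 1.0],
    [[0, 0, -3], [0, 0, 0], 1.0],
    [[0, 0, -3], [0, 0, 0], 1.0],
    [[0, 0, -3], [0, 0, 0], 1.0],
    [[0, 0, -1.5], [0, 0, 0], 1.0],
    [[0, 0, -0.8], [0, 0, 0], 1.0],
    [[0, 0, -0.4], [0, 0, 0], 1.0],
    [[0, 0, -0.3], [0, 0, 0], 1.0],
    [[0, 0, 0], [0, 0, 0], 1.0],
    [[0, 0, 0], [0, 0, 0], 1.0],
  ],
)

```text
time: 11.58
tcp_pos: [0.4356, -0.3362, 0.05]
tool_rot: [0.001, 0.956, 0.294, 0.0]
contact_force: [0.4, -0.8, -4.1]
opening: 0.0221
```

>>> send_rows(
  targets=[
    [[0, 0, -0.2], [0, 0, 0], 1.0],
    [[0, 0, -0.1], [0, 0, 0], 1.0],
    [[0, 0, 0], [0, 0, 0], 1.0],
    [[0, 0, 0], [0, 0, 0], 1.0],
  ],
)

```text
time: 11.92
tcp_pos: [0.4354, -0.3363, 0.0464]
tool_rot: [0.0, 0.956, 0.294, 0.0]
contact_force: [1.9, 1.4, 0.3]
opening: 0.0219
```

Contact with the rest felt (the weight is taken up). Releasing and backing straight up.

>>> send_rows(
  targets=[
    [[0, 0, 0], [0, 0, 0], 3.5],
    [[0, 0, 0], [0, 0, 0], 6],
    [[0, 0, 0], [0, 0, 0], 8.5],
    [[0, 0, 0], [0, 0, 0], 8.5],
    [[0, 0, 0], [0, 0, 0], 8.5],
    [[0, 0, 0], [0, 0, 0], 8.5],
    [[0, 0, 1], [0, 0, 0], 8.5],
    [[0, 0, 3], [0, 0, 0], 8.5],
    [[0, 0, 3.5], [0, 0, 0], 8.5],
    [[0, 0, 3.5], [0, 0, 0], 8.5],
    [[0, 0, 3.5], [0, 0, 0], 8.5],
    [[0, 0, 3.5], [0, 0, 0], 8.5],
  ],
)

```text
time: 12.92
tcp_pos: [0.4346, -0.3357, 0.2286]
tool_rot: [0.0, 0.956, 0.294, 0.0]
contact_force: [-0.4, 0.4, 1.5]
opening: 0.085
```

>>> send_rows(
  targets=[
    [[0, 0, 3], [0, 0, 0], 8.5],
    [[0, 0, 3], [0, 0, 0], 8.5],
    [[0, 0, 1.5], [0, 0, 0], 8.5],
    [[0, 0, 0], [0, 0, 0], 8.5],
    [[0, 0, 0], [0, 0, 0], 8.5],
    [[0, 0, 0], [0, 0, 0], 8.5],
  ],
)

```text
time: 13.42
tcp_pos: [0.4345, -0.3356, 0.3006]
tool_rot: [-0.0, 0.956, 0.294, -0.0]
contact_force: [-0.3, 0.3, -0.9]
opening: 0.0849
```

```bash
python3 - <<'E'
from h import *
o=ctrl.observe(); print(o["time"],o["tcp_pos"],o["contact_force"].round(1))
w,r=meas(); s=shot("side"); m=r["mask"]; ys,xs=np.nonzero(m); print(r["box"])
d=((w["frame"].max(2)<45)&(cv2.dilate(m.astype(np.uint8),np.ones((9,9)))>0)).astype(np.uint8)
d=cv2.morphologyEx(d,cv2.MORPH_OPEN,cv2.getStructuringElement(cv2.MORPH_ELLIPSE,(15,15)))
ce=cv2.connectedComponentsWithStats(d)[3]; print([onz(w,*p,.09).round(4) for p in ce[1:]])
A=[onz(w,(xs[ys==v].min()+xs[ys==v].max())/2,v,.06) for v in(160,230)]; e=A[0]-A[1]; print(np.degrees(np.arctan2(e[1],e[0])))
im=np.hstack([cv2.resize(w["frame"],(400,300)),cv2.resize(s["frame"][170:350,150:390],(400,300),interpolation=cv2.INTER_CUBIC)])
save("c7",im)
E
```

```text
13.4167 [ 0.43450982 -0.33556606  0.30056508] [-0.3  0.3 -0.9]
[242.3, 71.2, 303.7, 286.3]
[array([ 0.4842, -0.303 ,  0.09  ])]
34.591823263521036
```

View pics/c7.png

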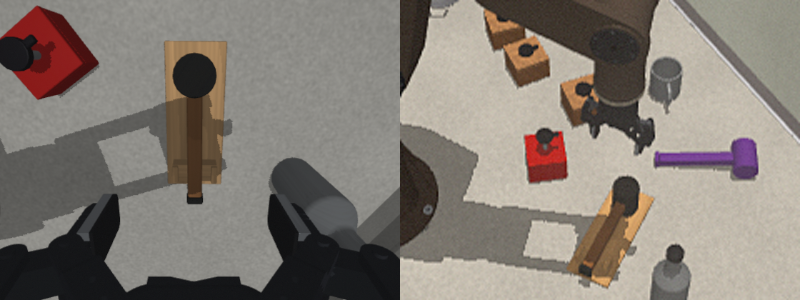

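The mallet stands face down on its rest with the handle in the saddle. Its head is within 1 mm of where it started (0.484, -0.303), the yaw matches, and the peg is low on its block.

```bash
python3 -c "
from rig import ctrl; print(ctrl.sign_off())"
```

```text
the job is handed in; nothing more can be done
None
```

I knocked the proud peg home with the mallet, laid the mallet back on its rest, and handed the job in at about 13.5 s of the 48 s allowed. The sign-off gave no verdict, so the checks below are mine.

- **Strike:** I gripped the real mallet, not the purple one, by its handle. The first blow on the brown block's peg was commanded at about 0.24 m/s. A second, shorter blow and a brief press finished it. I did not measure the peg's own speed.
- **Peg home:** When I pressed down at the end, the contact force rose to about 24 N, well above the peg's 6–9 N resistance, so it was on its hard stop. The pictures show its head flat on the cork like the other two.
- **Mallet back:** The head is back within about 1 mm of its measured starting place. The handle is at 34.6° against 34.9° before, and the mallet stands upright with the gripper clear.
- **Other goods:** No contact was seen or felt with the other goods or the red block. I did not re-measure their positions at the end.

No check failed. One move fell about 8 cm short because of the speed limits, and I corrected it before striking.

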